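# Square a small painting on the copy board and swing the lamp over it

### The arm

A 6-joint arm with a two-finger parallel gripper is mounted at the origin on the work surface. World frame = base frame: x ahead of the robot, y to its left, z up, the work surface at z = 0. Lengths are in m, angles in rad, forces in N, time in s.
With the tool pointing down it reaches from about 0.35 to 0.775 m from the base axis. Payload 5.5 kg.
Tool frame: the origin (TCP) lies at the very end of the fingers, on their centre line; the grasp point (between the pads) lies 19 mm behind it; x points along the fingers, y is the direction in which the jaws open and shut, and the axes are right-handed (so a half turn about x gives the same grasp; the last joint's range is limited). The gripper opens to 85 mm and grips with 20 to 120 N. Pads are 22 mm wide; open, the fingers measure 114 mm over their backs; the gripper's body (76 mm by 85 mm) begins 54 mm behind the grasp point. The pads swing forward as they close: fully open they stand 13 mm farther back than shut.
Start: joints at [1.075, 0.313, 0.046, 1.304, 0, 1.431], TCP at [0.2, 0.539, 0.231] pointing down, gripper open.
Joint ranges: [-2.76, 2.76], [-0.86, 1.69], [-1.03, 1.26], [-2.2, 2.34], [-1.47, 1.5], [-3.14, 3.14]. Speed limits (rad/s): [2.57, 2.57, 3.14, 3.14, 3.14, 3.14].

### API

Orientations are given as a unit quaternion [w, x, y, z].
In Python, from workcell import env gives the robot as it stands.
- The arm moves only by the tool servo_tool, never from a script. Its argument "increments" is a list of rows, each an object with "offset": the shift along the tool's x, y, z in cm, a list of three; "yaw": the turn about the tool's x in degrees. In form: [{"offset": [x, y, z], "yaw": yaw}, ...]. A call has exactly 8 rows; each row is the pose to reach, as a shift and turn from the pose commanded when the call began, along the tool's axes at that moment; what a row does not reach only later rows make up. A row lasts 1/10 s, in which the tool goes at most 50 mm and 8.59 degrees, less where a joint would pass 70% of its speed; a pose out of reach is approached as far as the arm can. A call with a gripper value outside its range is refused whole. "claw" is the opening, from 0 (shut) to 1 (fully open), set as the call begins (left out, the last holds). The fingers move at their own pace and stop on an object; "force" is the grip in N (left out, the last holds). Time passes only in rows, so rows that repeat a pose let the fingers close, or fill a call up. It gives the time, the measured TCP pose, the force and the opening at its end, in the units of the state.
- env.get_state(): the state, without advancing time (a new reading comes with each control period).
- env.read_camera(name): name is "scene" or "top" or "wrist"; returns (picture, depth): 480x640x3 uint8, red, green, blue; 480x640 float32, m along the optical axis (not along the pixel's ray), 0 where there is no reading.
- env.camera_model(name): a dict with "vertical_fov" (degrees; the focal length in pixels is half the picture's height over the tangent of half this angle, whatever the lens; pixels are square), "cx", "cy" (the principal point, pixels), "D" ([k1, k2, p1, p2, k3] as OpenCV has them; the pictures are not rectified), "world_from_camera" (4x4, takes a point from camera to world coordinates). Camera axes: x right, y up, looking along -z (the intrinsics and any distortion apply to the point x, -y, -z); pixel columns grow to the right and rows downward; lengths in m; the calibration is good to about 2 mm. A picture is of the moment at which its call begins: read the wrist's pose just before it. camera_model takes no time and is no camera call; for the wrist camera it gives the pose at the moment of the call.
- env.hand_in(): hands the job in, once; it reports no verdict.
The state is a dict: "clock": time; "joint_pos": joint angles; "qvel": joint speeds; "tau": joint torques, N m; "tcp_pos": TCP position; "orientation": TCP orientation; "wrist_force": force on the tool from outside, world axes, zero at the start; "ft_torque": the same for the moment, N m; "finger_gap": finger opening in m.
Only numpy, scipy, OpenCV 4.12 (cv2) and the standard library are available. Lean on these libraries where they do the work, as an engineer would, in place of code of your own. Each camera call takes 0.05 s, during which the arm holds its last target.

### The job

Get the little painted canvas ready for its photograph: slide it along the plywood copy board until it lies flush against both aluminium corner stops, and only then swing the lamp arm round so that the lamp head is over the middle of the canvas. Leave the paint tubes, plate, cup, jar and marker where they are.

Things in the scene. Friction and masses are not known exactly. Their poses are not given: they have to be found in the camera images.
- board: Plywood copy board, fixed, 280 (x) x 400 (y) x 12 mm thick. Origin on its underside, below the point where the canvas's centre belongs; x points away from the robot, y to its left; the edges lie at x = -140 and +140, y = -220 and +180 mm. A lamp post 18 mm thick with a round foot 56 mm wide stands at x = +100, y = -150 mm.
- rear_stop (a point): Middle of the contact face of the rear aluminium stop strip, on the board's surface, at x = +55, y = 0 mm in the board's frame. The strip is 14 mm high, 10 mm wide, runs along the board's y from -85 to +75 mm; the face looks towards the robot.
- side_stop (a point): Middle of the contact face of the side aluminium stop strip, on the board's surface, at x = 0, y = -75 mm in the board's frame. The strip is 14 mm high, 10 mm wide, runs along the board's x from -55 to +55 mm; the face looks to the robot's left.
- canvas: Small stretched canvas, white with red and blue painting on top, loose on the board: 110 (x) x 150 (y) x 18 mm thick, 0.22 kg. Origin at the centre of its underside, axes along its edges. Flush in the corner, it lies with its origin and axes over those of the board; it starts a few cm nearer the robot and to the left of there, turned a little.
- lamp_arm (a joint): Swing of the lamp arm about its upright hinge on the lamp post, rad, growing anticlockwise seen from above. 0: head over the place where the canvas belongs; it starts at about 0.9 to 1.4 (head out to the robot's right and near side). Range -0.6 to 1.6. Stiff hinge (about 2 N at the head), stays where it is left.
- lamp_hinge (a point): Point on the lamp's hinge axis at the height of the arm, 206 mm above the table. The arm is a white bar 18 mm wide, 10 mm high, at 201 to 211 mm, that runs level from here to the head, 180 mm away.
- lamp_head (a point): Centre of the underside of the lamp head, a white disc 90 mm across, from 180 to 202 mm above the table.
- lamp_knob (a point): Top, 248 mm above the table, of the orange knob that stands upright on the middle of the lamp head: a pin 16 mm thick, 46 mm high. Push against its side to swing the arm.
- tube_blue: Light-blue paint tube lying on the board at its near right, under the parked lamp: about 100 x 30 x 16 mm, black cap. Origin under its middle. Leave alone.
- tube_red: Red paint tube lying on the table to the right of the board: same size. Leave alone.
- plate: White plate on the table, left: 190 mm across, 16 mm high. Origin under its centre. Leave alone.
- cup: Clear empty cup at the far left: 80 mm across, 85 mm high. Origin under its centre. Leave alone.
- jar: Yellow paint jar with white lid at the far right: 56 mm across, 65 mm high. Origin under its centre. Leave alone.
- marker: White marker pen with black cap lying on the table at the near left: 140 mm long, 14 mm thick. Leave alone.
Not all that is in view belongs to the job. There is more than one size of the canvas; the one meant has the size given above.

How it is judged:
By the outcome, as a careful person would: the job done as asked, in the order asked, and still so for the second after the job is handed in, with the robot touching nothing.
It also fails if it takes over 64 s, if anything falls off the work surface, if the arm or the gripper's body presses on something with over 40 N, if the wrist force passes 120 N, or if a joint passes its speed limit or range.

## Working session

There is one attempt and no reset: what is moved stays moved. The work goes in short steps, Python scripts to look and compute and a tool call to move; the robot and the scene stay as the last step left them, time stands still between calls to the robot, and variables do not carry over. Pictures are saved under pics/ and viewed, and the job is handed in when it is done.

Besides the shell and the picture viewer there is one more tool, called after "Emit:" as name(argument=value, ...), one argument or row to a line, values as JSON. servo_tool: Moves the arm, as the interface text tells. Its arguments: {"type":"object","properties":{"increments":{"type":"array","items":{"type":"object","properties":{"offset":{"type":"array","items":{"type":"number"}},"yaw":{"type":"number"}}}},"claw":{"type":"number"},"force":{"type":"number"}},"required":["increments"]}

```bash
mkdir -p pics; ls
cat > h.py <<'E'
import numpy as np, cv2
from workcell import env
def K(m):
    f=240/np.tan(np.radians(m["vertical_fov"])/2)
    return np.array([[f,0,m["cx"]],[0,f,m["cy"]],[0,0,1.]])
def rays(m,px):
    px=np.array(px,float).reshape(-1,1,2)
    u=cv2.undistortPoints(px,K(m),np.array(m["D"],float)).reshape(-1,2)
    d=np.c_[u[:,0],-u[:,1],-np.ones(len(u))]
    T=np.array(m["world_from_camera"]); return T[:3,3],d@T[:3,:3].T
def onz(m,px,z):
    o,d=rays(m,px); return o+d*((z-o[2])/d[:,2])[:,None]
def proj(m,P):
    T=np.linalg.inv(np.array(m["world_from_camera"])); P=np.atleast_2d(P)
    c=P@T[:3,:3].T+T[:3,3]; c[:,1:]*=-1
    return cv2.projectPoints(c.reshape(-1,1,3),np.zeros(3),np.zeros(3),K(m),np.array(m["D"],float))[0].reshape(-1,2)
def depthpt(m,px,dep):
    o,d=rays(m,px); return o+d*np.array(dep).reshape(-1,1)
def save(n,im): cv2.imwrite("pics/"+n,cv2.cvtColor(im,cv2.COLOR_RGB2BGR))
E
python3 - <<'E'
from h import *
print(env.get_state())
for c in("scene","top","wrist"):
    m=env.camera_model(c); im,d=env.read_camera(c); save(c+"0.png",im); np.savez(c+"0.npz",im=im,d=d,**{k:np.array(v) for k,v in m.items()}); print(c,m)
E
```

```text
pics
{'clock': 0.0, 'joint_pos': array([1.07538195e+00, 3.13999078e-01, 4.50056612e-02, 1.30359008e+00,
       2.18179197e-05, 1.43120921e+00]), 'qvel': array([-0.00032345,  0.00071597, -0.00080013, -0.00036469,  0.00173743,
       -0.00101437]), 'tau': array([ 3.79878220e-04, -4.80622494e+01,  2.98537552e+01,  1.93137926e-02,
       -3.52469567e-05, -1.38656685e-05]), 'tcp_pos': array([0.20006977, 0.53854503, 0.23042052]), 'orientation': array([ 0.69574028,  0.12454339,  0.69614946, -0.12573913]), 'wrist_force': array([ 0.28098115, -0.48623983,  0.89366589]), 'ft_torque': array([-0.01549335, -0.00963886,  0.09632341]), 'finger_gap': 0.08553246175342255}
scene {'vertical_fov': 53.991304132416474, 'cx': 318.65008629519326, 'cy': 241.53043634653386, 'D': array([-0.0466814,  0.       ,  0.       ,  0.       ,  0.       ]), 'world_from_camera': array([[ 0.75643667, -0.46460089,  0.46037982,  1.07560884],
       [ 0.65386302,  0.55472448, -0.51453271, -0.55111644],
       [-0.0163316 ,  0.69023675,  0.72339927,  1.04415151],
       [ 0.        ,  0.        ,  0.        ,  1.        ]])}
t
[... 172 characters left out ...]
d_from_camera': array([[ 0.01387491,  0.99074575, -0.1350198 ,  0.33288987],
       [-0.9998652 ,  0.0149329 ,  0.00682618,  0.07698368],
       [ 0.00877925,  0.13490689,  0.99081939,  1.46608574],
       [ 0.        ,  0.        ,  0.        ,  1.        ]])}
wrist {'vertical_fov': 64.88931103729033, 'cx': 319.7580166537813, 'cy': 237.89881377316433, 'D': array([-0.04603028,  0.        ,  0.        ,  0.        ,  0.        ]), 'world_from_camera': array([[ 0.34912017, -0.8855574 , -0.30643628,  0.12085094],
       [ 0.93707647,  0.32934133,  0.11585328,  0.56856961],
       [-0.0016726 , -0.32760094,  0.9448147 ,  0.37358302],
       [ 0.        ,  0.        ,  0.        ,  1.        ]])}
```

View pics/top0.png

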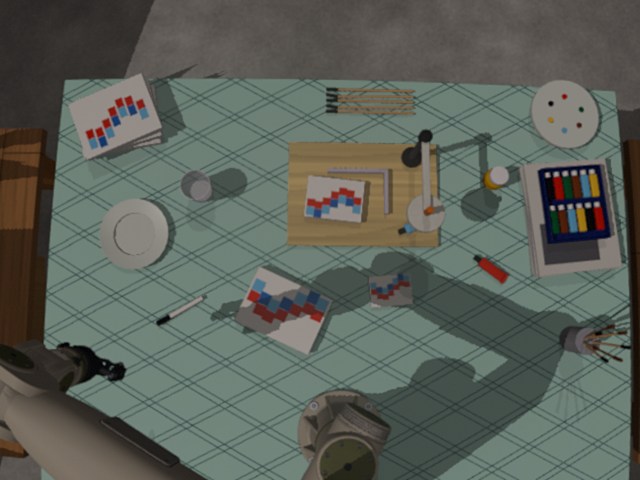

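View pics/scene0.png

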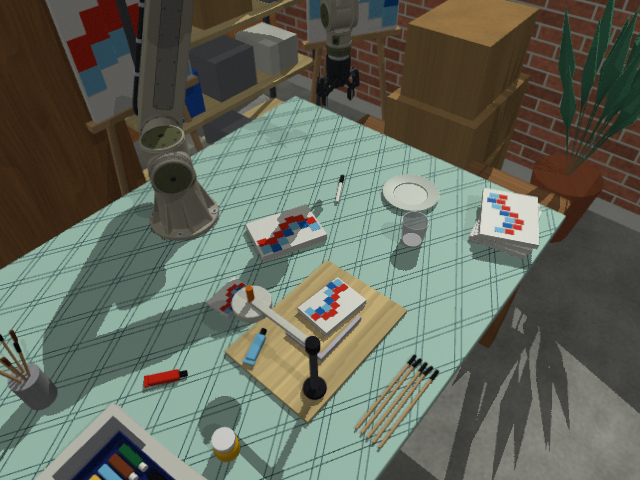

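The top view shows four canvases: on the board (335,199), near large (283,310), near small (390,290) and a far-left stack (115,117). The one on the board fits the description, since it is loose on the plywood near the stops. I'll check its size in an enlarged crop.

Run:
```python
from h import *
im=np.load("top0.npz")["im"]
c=im[125:260,275:455]; save("c1.png",cv2.resize(c,None,fx=4.4,fy=4.4,interpolation=cv2.INTER_CUBIC))
im=np.load("scene0.npz")["im"]
c=im[240:430,210:420]; save("c2.png",cv2.resize(c,None,fx=3.1,fy=3.1,interpolation=cv2.INTER_CUBIC))
```

```text
(no output)
```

View pics/c1.png

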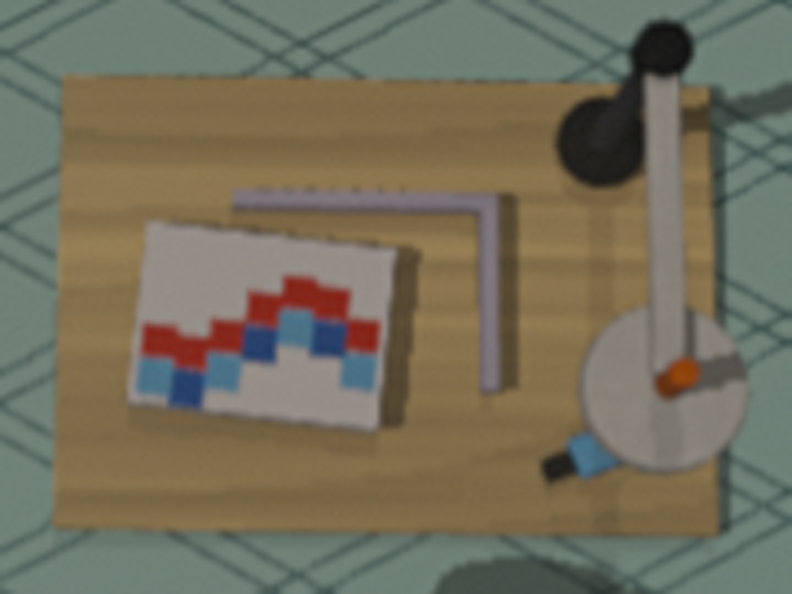

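View pics/c2.png

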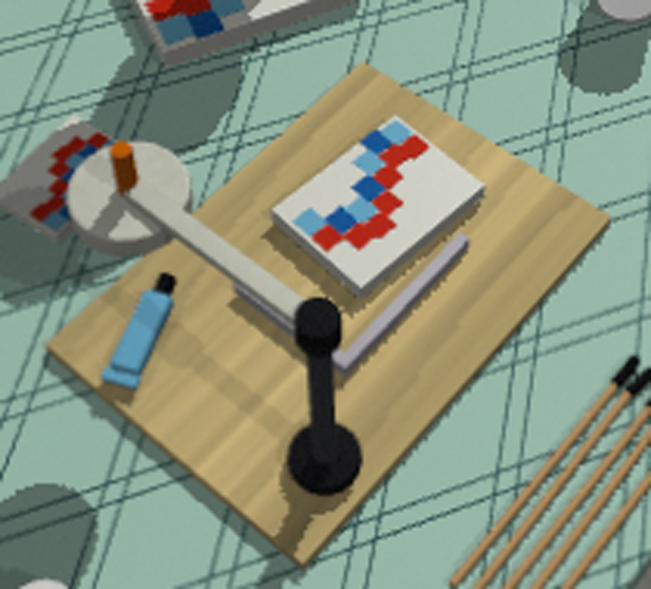

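```bash
cat > meas.py <<'E'
from h import *
def conv(p): p=np.array(p,float); return (p+.5)/4.4-.5+np.array([275,125])
z=np.load("top0.npz"); m={k:z[k] for k in z.files}; m={k:(float(v) if v.ndim==0 else v) for k,v in m.items()}
im=m["im"]; hsv=cv2.cvtColor(im,cv2.COLOR_RGB2HSV)
B=onz(m,conv([(63,76),(712,86),(720,533),(53,525)]),.012)
print("board",B.round(4).tolist(),np.linalg.norm(B-np.roll(B,-1,0),axis=1))
# board mask
mk=cv2.inRange(hsv,(10,60,60),(30,255,255)); mk[:,:280]=0;mk[:,445:]=0;mk[:135]=0;mk[255:]=0
c=max(cv2.findContours(mk,0,1)[0],key=cv2.contourArea); 
P=onz(m,c.reshape(-1,2),.012)[:,:2].astype(np.float32); print("boardrect",cv2.minAreaRect(P))
C=onz(m,conv([(147,221),(400,248),(378,430),(127,403)]),.030)
print("canvas",C.round(4).tolist(),np.linalg.norm(C-np.roll(C,-1,0),axis=1),C.mean(0))
S=onz(m,conv([(232,210),(480,212),(482,392)]),.026); print("stops",S.round(4).tolist())
print("knob",onz(m,conv([(686,371)]),.248),"head",onz(m,conv([(664,388)]),.202),"hinge",onz(m,conv([(663,47)]),.215))
print("foot",onz(m,conv([(601,141)]),.018))
E
python3 meas.py
```

```text
board [[0.7615, 0.1475, 0.012], [0.7633, -0.2531, 0.012], [0.4858, -0.2527, 0.012], [0.485, 0.1475, 0.012]] [0.40059024 0.27747553 0.40019974 0.27656607]
boardrect ((0.6229860782623291, -0.05186271667480469), (0.2795320749282837, 0.4000297486782074), 0.09833109378814697)
canvas [[0.667, 0.0943, 0.03], [0.6529, -0.0576, 0.03], [0.5425, -0.0446, 0.03], [0.5564, 0.1043, 0.03]] [0.15249327 0.11119375 0.14957677 0.111014  ] [0.60469091 0.02410484 0.03      ]
stops [[0.6755, 0.0433, 0.026], [0.6769, -0.1064, 0.026], [0.5669, -0.1071, 0.026]]
knob [[ 0.54336161 -0.18296634  0.248     ]] head [[ 0.54204007 -0.18091654  0.202     ]] hinge [[ 0.72405526 -0.18101832  0.215     ]]
foot [[ 0.72487802 -0.18204628  0.018     ]]
```

```bash
cat >> h.py <<'E'
from scipy.spatial.transform import Rotation as R
def tool():
    s=env.get_state(); q=np.array(s["orientation"]); M=R.from_quat(np.r_[q[1:],q[0]]).as_matrix(); return s,M
E
python3 - <<'E'
from h import *
s,M=tool(); print(M.round(3)); print("yaw of jaw axis",np.degrees(np.arctan2(M[1,1],M[0,1])))
T=env.camera_model("wrist")["world_from_camera"]; print("cam in tool",M.T@(T[:3,3]-s["tcp_pos"]), "cam look in tool",M.T@-T[:3,2])
def off(p): return 100*M.T@(np.array(p)-s["tcp_pos"])
for p in [(.35,.40,.23),(.61,.16,.23),(.61,.16,.10),(.612,.145,.015)]: print(p,off(p).round(2))
E
```

```text
[[-0.001  0.348  0.937]
 [-0.001  0.937 -0.348]
 [-1.    -0.001 -0.   ]]
yaw of jaw axis 69.61375871706885
cam in tool [-0.14306865  0.00029496 -0.08475414] cam look in tool [ 9.44742864e-01 -2.69768057e-04  3.27812215e-01]
(0.35, 0.4, 0.23) [ 0.07 -7.77 18.88]
(0.61, 0.16, 0.23) [  0.08 -21.21  51.61]
(0.61, 0.16, 0.1) [ 13.08 -21.19  51.61]
(0.612, 0.145, 0.015) [ 21.58 -22.52  52.32]
```

View pics/wrist0.png

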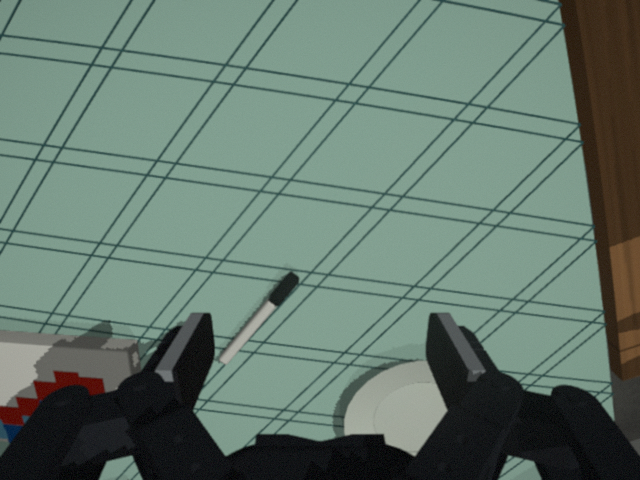

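Emit:
servo_tool(
  increments=[
    {"offset": [0, -1.4, 3.5], "yaw": 5},
    {"offset": [0, -2.8, 7], "yaw": 10},
    {"offset": [0, -4.2, 10.5], "yaw": 15},
    {"offset": [0, -5.6, 14], "yaw": 20},
    {"offset": [0, -7, 17.5], "yaw": 25},
    {"offset": [0, -8.4, 21], "yaw": 30},
    {"offset": [0, -9.8, 24.5], "yaw": 35},
    {"offset": [0, -11.2, 28], "yaw": 40},
  ],
  claw=0.5,
)

```text
clock: 0.95
tcp_pos: [0.4246, 0.3352, 0.2311]
orientation: [0.61, 0.357, 0.611, -0.357]
wrist_force: [0.0, 1.6, 0.0]
finger_gap: 0.0427
```

```bash
cat > go.py <<'E'
import sys
from h import *
s,M=tool(); print("t",s["clock"],"tcp",s["tcp_pos"].round(4),"yaw",np.degrees(np.arctan2(M[1,1],M[0,1])).round(2),"F",np.array(s["wrist_force"]).round(1),"gap",round(s["finger_gap"],4))
for a in sys.argv[1:]:
    p=np.array(eval(a)); print(p,(100*M.T@(p-s["tcp_pos"])).round(2))
E
python3 go.py "(.612,.15,.23)" "(.612,.15,.06)"
```

```text
t 0.95 tcp [0.4246 0.3352 0.2311] yaw 29.41 F [0.  1.6 0. ] gap 0.0427
[0.612 0.15  0.23 ] [ 0.11  7.23 25.34]
[0.612 0.15  0.06 ] [17.11  7.23 25.34]
```

Emit:
servo_tool(
  increments=[
    {"offset": [0, 0.9, 3.2], "yaw": 4},
    {"offset": [0, 1.8, 6.3], "yaw": 8},
    {"offset": [0, 2.7, 9.5], "yaw": 12},
    {"offset": [0, 3.6, 12.7], "yaw": 16},
    {"offset": [0, 4.5, 15.9], "yaw": 20},
    {"offset": [3, 5.4, 19], "yaw": 24},
    {"offset": [6, 6.3, 22.2], "yaw": 27},
    {"offset": [9, 7.2, 25.3], "yaw": 29.5},
  ],
)

```text
clock: 1.75
tcp_pos: [0.6123, 0.151, 0.1402]
orientation: [0.5, 0.5, 0.5, -0.5]
wrist_force: [0.8, -0.5, 0.1]
finger_gap: 0.0427
```

```bash
python3 go.py "(.612,.14,.016)"
python3 - <<'E'
from h import *
im,d=env.read_camera("wrist"); save("w1.png",im)
im,d=env.read_camera("scene"); save("s1.png",im[200:440,180:500])
E
```

```text
t 1.75 tcp [0.6123 0.151  0.1402] yaw -0.01 F [ 0.8 -0.5  0.1] gap 0.0427
[0.612 0.14  0.016] [12.42 -0.03  1.1 ]
```

View pics/w1.png

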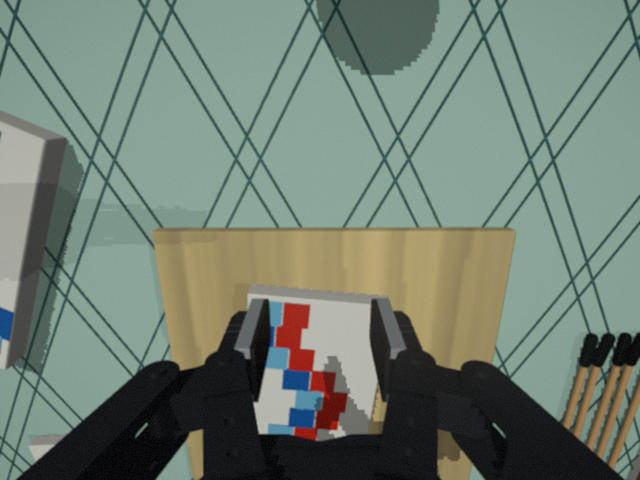

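View pics/s1.png

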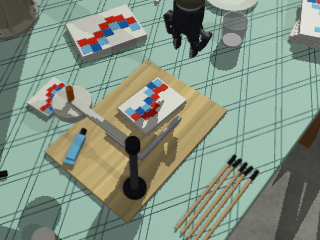

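Emit:
servo_tool(
  increments=[
    {"offset": [2.5, 0, 0.5], "yaw": 0},
    {"offset": [5, 0, 1], "yaw": 0},
    {"offset": [7.5, 0, 1.1], "yaw": 0},
    {"offset": [10, 0, 1.1], "yaw": 0},
    {"offset": [11.5, 0, 1.1], "yaw": 0},
    {"offset": [12, 0, 1.1], "yaw": 0},
    {"offset": [12.2, 0, 1.1], "yaw": 0},
    {"offset": [12.3, 0, 1.1], "yaw": 0},
  ],
)

```text
clock: 2.65
tcp_pos: [0.612, 0.1415, 0.0192]
orientation: [0.501, 0.5, 0.5, -0.499]
wrist_force: [-0.4, -0.4, 0.1]
finger_gap: 0.0427
```

```bash
python3 go.py
python3 - <<'E'
from h import *
im,d=env.read_camera("wrist"); save("w2.png",im)
E
```

```text
t 2.65 tcp [0.612  0.1415 0.0192] yaw 0.14 F [-0.4 -0.4  0.1] gap 0.0427
```

View pics/w2.png

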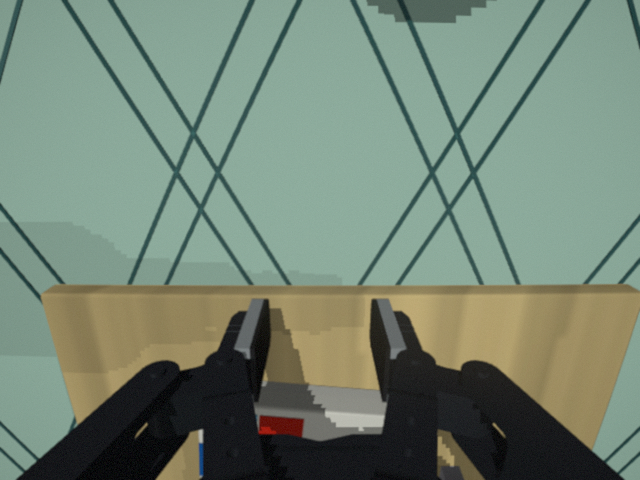

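Emit:
servo_tool(
  increments=[
    {"offset": [0.3, 0, 1], "yaw": 0},
    {"offset": [0.3, 0, 2], "yaw": 0},
    {"offset": [0.3, 0, 2.7], "yaw": 0},
    {"offset": [0.3, 0, 3.4], "yaw": 0},
    {"offset": [0.3, 0, 4.1], "yaw": 0},
    {"offset": [0.3, 0, 4.8], "yaw": 0},
    {"offset": [0.3, 0, 5.5], "yaw": 0},
    {"offset": [0.3, 0, 6.2], "yaw": 0},
  ],
)

```text
clock: 3.5
tcp_pos: [0.6116, 0.0787, 0.0154]
orientation: [0.501, 0.5, 0.501, -0.499]
wrist_force: [-0.3, 1.9, 0.2]
finger_gap: 0.0427
```

```bash
python3 go.py
python3 - <<'E'
from h import *
im,d=env.read_camera("scene"); save("s2.png",cv2.resize(im[230:430,180:450],None,fx=2.9,fy=2.9,interpolation=cv2.INTER_CUBIC))
E
```

```text
t 3.5 tcp [0.6116 0.0787 0.0154] yaw 0.12 F [-0.3  1.9  0.2] gap 0.0427
```

View pics/s2.png

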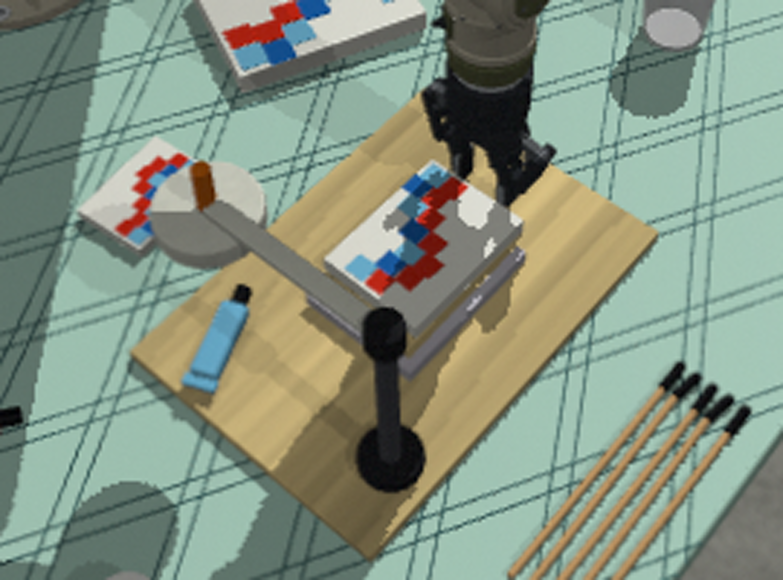

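The canvas is squared against the fingers and close to the side stop. I'll continue pushing gently.

Emit:
servo_tool(
  increments=[
    {"offset": [0, 0, 0.4], "yaw": 0},
    {"offset": [0, 0, 0.8], "yaw": 0},
    {"offset": [0, 0, 1.2], "yaw": 0},
    {"offset": [0, 0, 1.5], "yaw": 0},
    {"offset": [0, 0, 1.7], "yaw": 0},
    {"offset": [0, 0, 1.8], "yaw": 0},
    {"offset": [0, 0, 1.9], "yaw": 0},
    {"offset": [0, 0, 1.9], "yaw": 0},
  ],
)

```text
clock: 4.35
tcp_pos: [0.6116, 0.06, 0.0153]
orientation: [0.501, 0.499, 0.5, -0.5]
wrist_force: [-0.1, 0.1, -0.4]
finger_gap: 0.0428
```

Emit:
servo_tool(
  increments=[
    {"offset": [0, 0, 0.1], "yaw": 0},
    {"offset": [0, 0, 0.15], "yaw": 0},
    {"offset": [0, 0, 0.2], "yaw": 0},
    {"offset": [0, 0, 0.25], "yaw": 0},
    {"offset": [0, 0, 0.3], "yaw": 0},
    {"offset": [0, 0, 0.35], "yaw": 0},
    {"offset": [0, 0, 0.4], "yaw": 0},
    {"offset": [0, 0, 0.4], "yaw": 0},
  ],
)

```text
clock: 5.15
tcp_pos: [0.6116, 0.056, 0.0153]
orientation: [0.5, 0.499, 0.5, -0.5]
wrist_force: [0.3, 0.2, 0.3]
finger_gap: 0.0432
```

Emit:
servo_tool(
  increments=[
    {"offset": [0, 0, 0.05], "yaw": 0},
    {"offset": [0, 0, 0.1], "yaw": 0},
    {"offset": [0, 0, 0.15], "yaw": 0},
    {"offset": [0, 0, 0.2], "yaw": 0},
    {"offset": [0, 0, 0.2], "yaw": 0},
    {"offset": [0, 0, 0.2], "yaw": 0},
    {"offset": [0, 0, 0.2], "yaw": 0},
    {"offset": [0, 0, 0.2], "yaw": 0},
  ],
)

```text
clock: 5.95
tcp_pos: [0.6117, 0.054, 0.0154]
orientation: [0.501, 0.5, 0.5, -0.499]
wrist_force: [0.9, 0.3, -0.1]
finger_gap: 0.043
```

Run:
```python
from h import *
im,d=env.read_camera("scene"); save("s3.png",cv2.resize(im[280:380,270:390],None,fx=6,fy=6,interpolation=cv2.INTER_CUBIC))
```

```text
(no output)
```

View pics/s3.png

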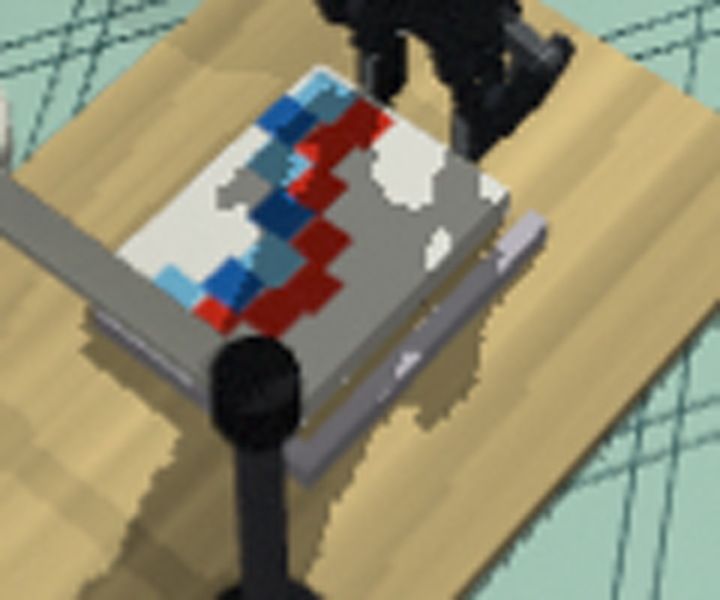

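Not in contact yet. I'll push on in small steps.

Emit:
servo_tool(
  increments=[
    {"offset": [0, 0, 0.05], "yaw": 0},
    {"offset": [0, 0, 0.1], "yaw": 0},
    {"offset": [0, 0, 0.15], "yaw": 0},
    {"offset": [0, 0, 0.2], "yaw": 0},
    {"offset": [0, 0, 0.2], "yaw": 0},
    {"offset": [0, 0, 0.2], "yaw": 0},
    {"offset": [0, 0, 0.2], "yaw": 0},
    {"offset": [0, 0, 0.2], "yaw": 0},
  ],
)

```text
clock: 6.8
tcp_pos: [0.6117, 0.0532, 0.0154]
orientation: [0.5, 0.5, 0.501, -0.499]
wrist_force: [-0.7, 4.7, 0.9]
finger_gap: 0.0428
```

Emit:
servo_tool(
  increments=[
    {"offset": [0, 0, 0.05], "yaw": 0},
    {"offset": [0, 0, 0.1], "yaw": 0},
    {"offset": [0, 0, 0.15], "yaw": 0},
    {"offset": [0, 0, 0.2], "yaw": 0},
    {"offset": [0, 0, 0.2], "yaw": 0},
    {"offset": [0, 0, 0.2], "yaw": 0},
    {"offset": [0, 0, 0.2], "yaw": 0},
    {"offset": [0, 0, 0.2], "yaw": 0},
  ],
)

```text
clock: 7.6
tcp_pos: [0.6117, 0.0532, 0.0154]
orientation: [0.5, 0.501, 0.502, -0.497]
wrist_force: [0.5, 10.3, 0.2]
finger_gap: 0.0428
```

Emit:
servo_tool(
  increments=[
    {"offset": [0, 0, -1], "yaw": 0},
    {"offset": [0, 0, -2.5], "yaw": 0},
    {"offset": [-2, 0, -3], "yaw": 0},
    {"offset": [-5, 0, -3], "yaw": 0},
    {"offset": [-7, -1, -3], "yaw": -8},
    {"offset": [-9, -2, -3], "yaw": -16},
    {"offset": [-9, -4, -3], "yaw": -24},
    {"offset": [-9, -6, -3], "yaw": -32},
  ],
)

```text
clock: 8.4
tcp_pos: [0.5517, 0.0803, 0.1062]
orientation: [0.621, 0.34, 0.619, -0.34]
wrist_force: [-0.1, -0.2, -0.3]
finger_gap: 0.0427
```

```bash
python3 go.py "(.52,-.02,.10)"
```

```text
t 8.4 tcp [0.5517 0.0803 0.1062] yaw 32.45 F [-0.1 -0.2 -0.3] gap 0.0427
[ 0.52 -0.02  0.1 ] [ 0.62 -8.06  6.76]
```

Emit:
servo_tool(
  increments=[
    {"offset": [0, -1, 0.9], "yaw": -8},
    {"offset": [0, -2, 1.7], "yaw": -16},
    {"offset": [0, -3, 2.5], "yaw": -24},
    {"offset": [0, -4, 3.4], "yaw": -32},
    {"offset": [0, -5, 4.2], "yaw": -40},
    {"offset": [0, -6, 5], "yaw": -48},
    {"offset": [0, -7, 5.9], "yaw": -56},
    {"offset": [0, -8.1, 6.8], "yaw": -58},
  ],
)

```text
clock: 9.2
tcp_pos: [0.5189, -0.0208, 0.1053]
orientation: [0.707, -0.002, 0.707, 0.002]
wrist_force: [0.7, -0.8, 0.2]
finger_gap: 0.0425
```

```bash
python3 go.py "(.52,-.02,.016)"
python3 - <<'E'
from h import *
im,d=env.read_camera("scene"); save("s4.png",cv2.resize(im[220:420,180:450],None,fx=2.9,fy=2.9,interpolation=cv2.INTER_CUBIC))
m=env.camera_model("wrist");im,d=env.read_camera("wrist"); save("w4.png",im)
E
```

```text
t 9.2 tcp [ 0.5189 -0.0208  0.1053] yaw 90.34 F [ 0.7 -0.8  0.2] gap 0.0425
[ 0.52  -0.02   0.016] [8.93 0.09 0.11]
```

View pics/s4.png

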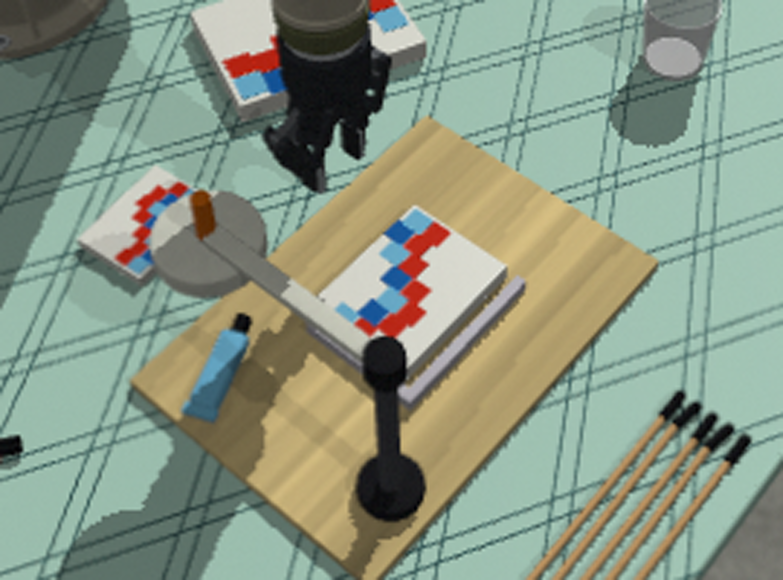

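View pics/w4.png

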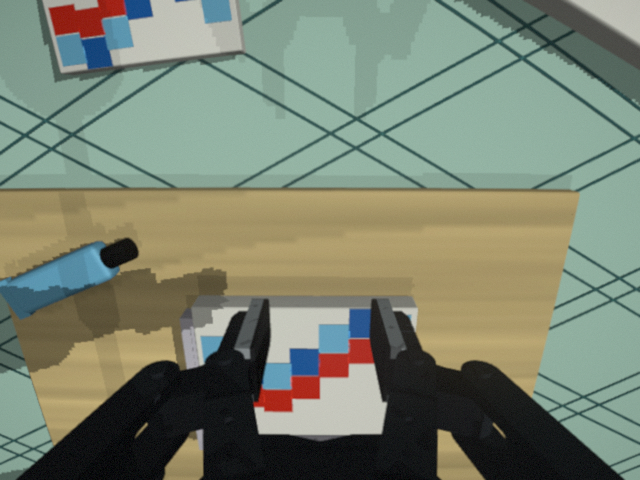

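Emit:
servo_tool(
  increments=[
    {"offset": [2, 0, 0], "yaw": 0.2},
    {"offset": [4, 0, 0], "yaw": 0.3},
    {"offset": [6, 0, 0], "yaw": 0.3},
    {"offset": [8, 0, 0], "yaw": 0.3},
    {"offset": [8.6, 0, 0], "yaw": 0.3},
    {"offset": [8.9, 0, 0], "yaw": 0.3},
    {"offset": [8.9, 0, 0], "yaw": 0.3},
    {"offset": [8.9, 0, 0], "yaw": 0.3},
  ],
)

```text
clock: 10.1
tcp_pos: [0.52, -0.0206, 0.0172]
orientation: [0.708, 0.001, 0.707, -0.001]
wrist_force: [-0.1, -0.3, 0.2]
finger_gap: 0.0426
```

Emit:
servo_tool(
  increments=[
    {"offset": [0, 0, 0.5], "yaw": 0},
    {"offset": [0, 0, 1], "yaw": 0},
    {"offset": [0, 0, 1.5], "yaw": 0},
    {"offset": [0, 0, 2], "yaw": 0},
    {"offset": [0, 0, 2.5], "yaw": 0},
    {"offset": [0, 0, 3], "yaw": 0},
    {"offset": [0, 0, 3.3], "yaw": 0},
    {"offset": [0, 0, 3.3], "yaw": 0},
  ],
)

```text
clock: 10.9
tcp_pos: [0.5524, -0.0207, 0.0161]
orientation: [0.707, 0.001, 0.707, -0.001]
wrist_force: [0.2, 0.6, -0.1]
finger_gap: 0.0427
```

```bash
python3 go.py "(.557,-.02,.016)"
```

```text
t 10.9 tcp [ 0.5524 -0.0207  0.0161] yaw 89.82 F [ 0.2  0.6 -0.1] gap 0.0427
[ 0.557 -0.02   0.016] [0.01 0.07 0.46]
```

Emit:
servo_tool(
  increments=[
    {"offset": [0, 0, 0.1], "yaw": 0},
    {"offset": [0, 0, 0.2], "yaw": 0},
    {"offset": [0, 0, 0.3], "yaw": 0},
    {"offset": [0, 0, 0.35], "yaw": 0},
    {"offset": [0, 0, 0.4], "yaw": 0},
    {"offset": [0, 0, 0.45], "yaw": 0},
    {"offset": [0, 0, 0.5], "yaw": 0},
    {"offset": [0, 0, 0.5], "yaw": 0},
  ],
)

```text
clock: 11.7
tcp_pos: [0.5572, -0.0208, 0.0163]
orientation: [0.707, 0.001, 0.707, -0.001]
wrist_force: [-1.2, -0.1, 0.1]
finger_gap: 0.0429
```

Emit:
servo_tool(
  increments=[
    {"offset": [0, 0, 0.05], "yaw": 0},
    {"offset": [0, 0, 0.1], "yaw": 0},
    {"offset": [0, 0, 0.15], "yaw": 0},
    {"offset": [0, 0, 0.2], "yaw": 0},
    {"offset": [0, 0, 0.2], "yaw": 0},
    {"offset": [0, 0, 0.2], "yaw": 0},
    {"offset": [0, 0, 0.2], "yaw": 0},
    {"offset": [0, 0, 0.2], "yaw": 0},
  ],
)

```text
clock: 12.5
tcp_pos: [0.5572, -0.0207, 0.0162]
orientation: [0.706, 0.001, 0.708, -0.001]
wrist_force: [-6.8, -0.1, 5.5]
finger_gap: 0.0429
```

Emit:
servo_tool(
  increments=[
    {"offset": [0, 0, 0.05], "yaw": 0},
    {"offset": [0, 0, 0.1], "yaw": 0},
    {"offset": [0, 0, 0.1], "yaw": 0},
    {"offset": [0, 0, 0.1], "yaw": 0},
    {"offset": [0, 0, 0.1], "yaw": 0},
    {"offset": [0, 0, 0.1], "yaw": 0},
    {"offset": [0, 0, 0.1], "yaw": 0},
    {"offset": [0, 0, 0.1], "yaw": 0},
  ],
)

```text
clock: 13.3
tcp_pos: [0.5573, -0.0208, 0.0161]
orientation: [0.705, 0.001, 0.709, -0.001]
wrist_force: [-9.1, -1.8, 6.8]
finger_gap: 0.0424
```

Emit:
servo_tool(
  increments=[
    {"offset": [0, 0, -1], "yaw": 0},
    {"offset": [0, 0, -2.5], "yaw": 0},
    {"offset": [0, 0, -4], "yaw": 0},
    {"offset": [-3, 0, -6], "yaw": 0},
    {"offset": [-7, 0, -8], "yaw": 0},
    {"offset": [-11, 0, -10], "yaw": 0},
    {"offset": [-13, 0, -12], "yaw": 0},
    {"offset": [-13, 0, -12], "yaw": 0},
  ],
)

```text
clock: 14.1
tcp_pos: [0.4406, -0.0206, 0.1495]
orientation: [0.709, 0.001, 0.705, -0.002]
wrist_force: [0.7, -0.5, -0.4]
finger_gap: 0.043
```

```bash
python3 go.py
python3 - <<'E'
from h import *
for c in("scene","top","wrist"):
    m=env.camera_model(c); im,d=env.read_camera(c); save(c+"5.png",im); np.savez(c+"5.npz",im=im,d=d,**{k:np.array(v) for k,v in m.items()})
    if c=="top": save("t5.png",cv2.resize(im[125:260,275:455],None,fx=4.4,fy=4.4,interpolation=cv2.INTER_CUBIC))
    if c=="scene": save("s5.png",cv2.resize(im[270:390,260:400],None,fx=5,fy=5,interpolation=cv2.INTER_CUBIC))
E
```

```text
t 14.1 tcp [ 0.4406 -0.0206  0.1495] yaw 89.8 F [ 0.7 -0.5 -0.4] gap 0.043
```

View pics/t5.png

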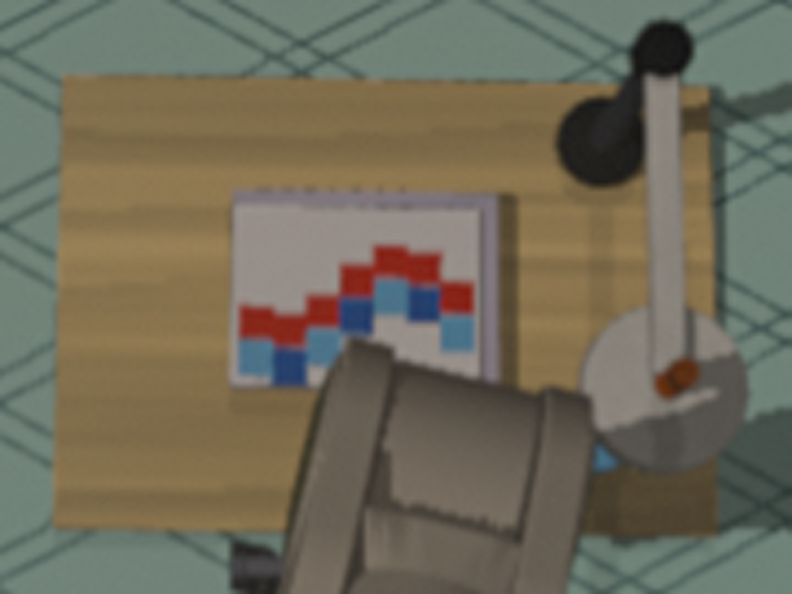

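View pics/s5.png

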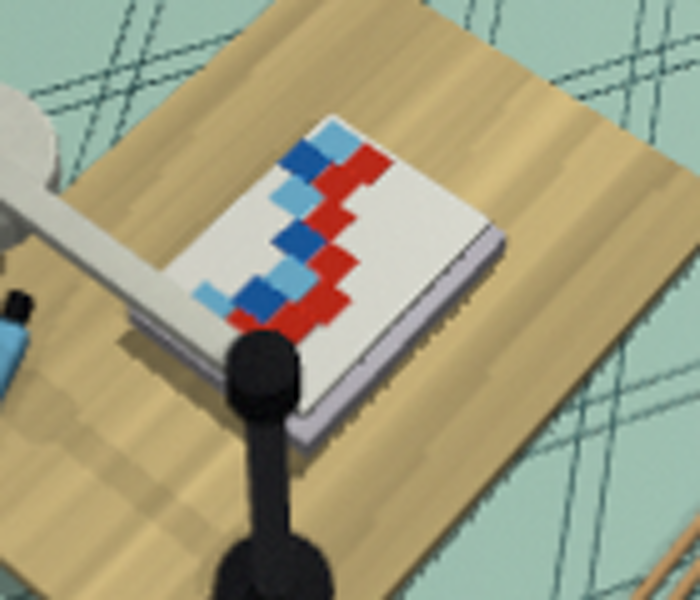

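View pics/wrist5.png

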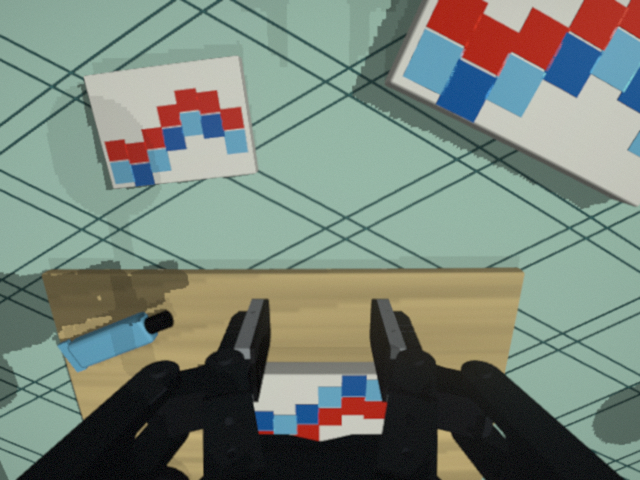

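The top crop shows the canvas flush along the rear stop (y≈208) and apparently touching the side stop (x≈481). One pixel is 2–3 mm, so I'll verify the side contact with a second gentle nudge from the left.

Emit:
servo_tool(
  increments=[
    {"offset": [0, 1.5, 1], "yaw": 8},
    {"offset": [0, 3, 2], "yaw": 16},
    {"offset": [0, 4.5, 3], "yaw": 24},
    {"offset": [0, 6, 4], "yaw": 32},
    {"offset": [0, 7.5, 5], "yaw": 40},
    {"offset": [0, 9, 7], "yaw": 48},
    {"offset": [0, 10, 9], "yaw": 56},
    {"offset": [0, 11, 11], "yaw": 64},
  ],
)

```text
clock: 15.05
tcp_pos: [0.5513, 0.0901, 0.144]
orientation: [0.597, 0.377, 0.599, -0.378]
wrist_force: [0.8, -0.7, 0.9]
finger_gap: 0.0427
```

```bash
python3 go.py "(.622,.085,.07)"
```

```text
t 15.05 tcp [0.5513 0.0901 0.144 ] yaw 25.52 F [ 0.8 -0.7  0.9] gap 0.0427
[0.622 0.085 0.07 ] [7.38 6.18 3.52]
```

Emit:
servo_tool(
  increments=[
    {"offset": [1, 1.5, 0.9], "yaw": 8},
    {"offset": [2, 3, 1.8], "yaw": 16},
    {"offset": [4, 4.6, 2.7], "yaw": 24},
    {"offset": [6, 6.2, 3.5], "yaw": 25.6},
    {"offset": [8, 6.2, 3.5], "yaw": 25.6},
    {"offset": [10, 6.2, 3.5], "yaw": 25.6},
    {"offset": [12, 6.2, 3.5], "yaw": 25.6},
    {"offset": [12.7, 6.2, 3.5], "yaw": 25.6},
  ],
)

```text
clock: 15.85
tcp_pos: [0.6193, 0.0849, 0.0145]
orientation: [0.499, 0.498, 0.503, -0.501]
wrist_force: [-0.5, 0.1, 0.3]
finger_gap: 0.0428
```

```bash
python3 go.py "(.622,.0542,.016)"
```

```text
t 15.85 tcp [0.6193 0.0849 0.0145] yaw 0.22 F [-0.5  0.1  0.3] gap 0.0428
[0.622  0.0542 0.016 ] [-0.15  0.25  3.07]
```

Emit:
servo_tool(
  increments=[
    {"offset": [-0.1, 0.2, 0.7], "yaw": 0},
    {"offset": [-0.1, 0.2, 1.4], "yaw": 0},
    {"offset": [-0.1, 0.2, 2], "yaw": 0},
    {"offset": [-0.1, 0.2, 2.5], "yaw": 0},
    {"offset": [-0.1, 0.2, 2.8], "yaw": 0},
    {"offset": [-0.1, 0.2, 3], "yaw": 0},
    {"offset": [-0.1, 0.2, 3.05], "yaw": 0},
    {"offset": [-0.1, 0.2, 3.05], "yaw": 0},
  ],
)

```text
clock: 16.65
tcp_pos: [0.6236, 0.0543, 0.0204]
orientation: [0.501, 0.499, 0.501, -0.499]
wrist_force: [0.3, -0.3, -0.7]
finger_gap: 0.0425
```

Emit:
servo_tool(
  increments=[
    {"offset": [0, 0, 0.05], "yaw": 0},
    {"offset": [0, 0, 0.1], "yaw": 0},
    {"offset": [0, 0, 0.15], "yaw": 0},
    {"offset": [0, 0, 0.2], "yaw": 0},
    {"offset": [0, 0, 0.25], "yaw": 0},
    {"offset": [0, 0, 0.3], "yaw": 0},
    {"offset": [0, 0, 0.3], "yaw": 0},
    {"offset": [0, 0, 0.3], "yaw": 0},
  ],
)

```text
clock: 17.45
tcp_pos: [0.6232, 0.0532, 0.0203]
orientation: [0.5, 0.499, 0.502, -0.498]
wrist_force: [-2.2, 7.0, 1.1]
finger_gap: 0.0425
```

Emit:
servo_tool(
  increments=[
    {"offset": [0, 0, -1], "yaw": 0},
    {"offset": [0, 0, -2.5], "yaw": 0},
    {"offset": [-3, 0, -3], "yaw": 0},
    {"offset": [-7, 0, -3], "yaw": 0},
    {"offset": [-11, 0, -3], "yaw": 0},
    {"offset": [-15, 0, -3], "yaw": -8},
    {"offset": [-19, -1, -3], "yaw": -16},
    {"offset": [-23, -2, -3], "yaw": -24},
  ],
)

```text
clock: 18.25
tcp_pos: [0.6032, 0.0818, 0.2519]
orientation: [0.595, 0.382, 0.595, -0.382]
wrist_force: [0.9, 0.7, 0.5]
finger_gap: 0.0427
```

```bash
python3 go.py "(.52,-.06,.30)"
python3 - <<'E'
from h import *
for c in("scene","top"):
    m=env.camera_model(c); im,d=env.read_camera(c)
    hsv=cv2.cvtColor(im,cv2.COLOR_RGB2HSV); mk=cv2.inRange(hsv,(4,170,60),(16,255,255))
    for P in [(.543,-.183,.225)]:
        u=proj(m,P)[0]; w=np.zeros_like(mk); cv2.circle(w,tuple(int(v) for v in u),25,255,-1); mk&=w
    n,l,st,ce=cv2.connectedComponentsWithStats(mk)
    print(c,u,[(st[i].tolist(),ce[i].round(1).tolist()) for i in range(1,n) if st[i,4]>8])
    i=1+np.argmax(st[1:,4]); print("blob centroid on z=.228:",onz(m,[ce[i]],.228))
    u=proj(m,(.543,-.183,.225))[0].astype(int); save(c+"6.png",cv2.resize(im[u[1]-40:u[1]+40,u[0]-50:u[0]+50],None,fx=7,fy=7,interpolation=cv2.INTER_CUBIC))
    o=onz(m,[ce[i]],.226);
E
```

```text
t 18.25 tcp [0.6032 0.0818 0.2519] yaw 24.57 F [0.9 0.7 0.5] gap 0.0427
[ 0.52 -0.06  0.3 ] [ -4.81 -13.46   9.44]
scene [250.50518265 293.62272722] [([246, 286, 8, 16, 85], [249.6, 292.9])]
blob centroid on z=.228: [[ 0.54202265 -0.18439101  0.228     ]]
top [428.43660217 210.7757898 ] [([425, 207, 9, 8, 45], [428.8, 210.4])]
blob centroid on z=.228: [[ 0.5434737  -0.18327252  0.228     ]]
```

View pics/scene6.png

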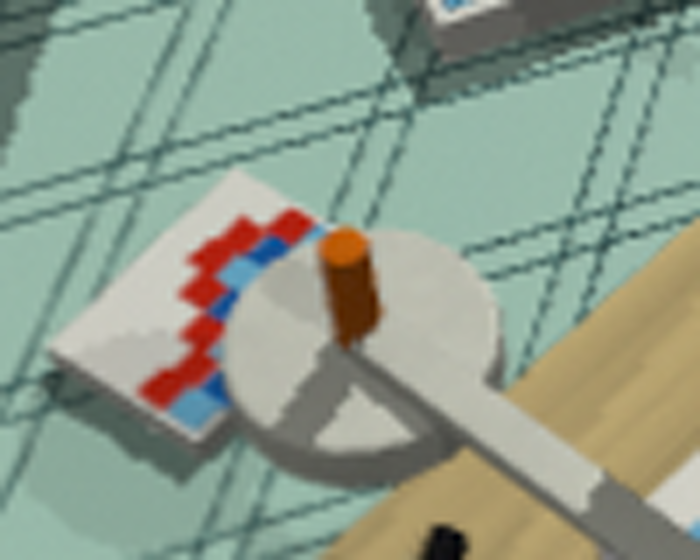

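View pics/top6.png

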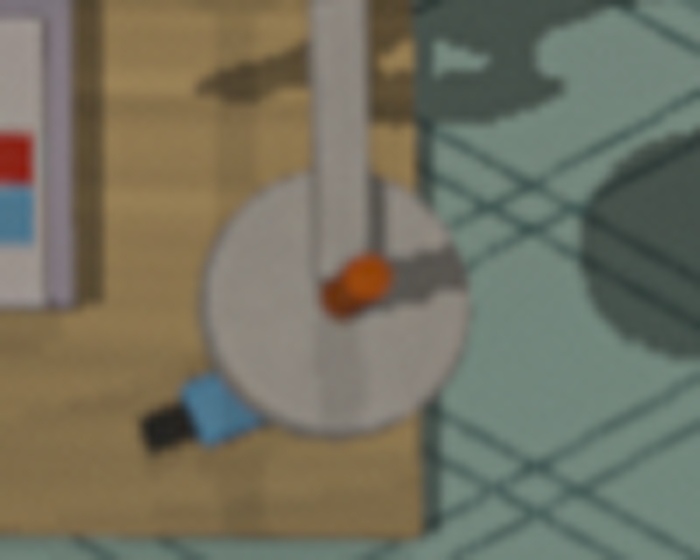

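```bash
python3 go.py "(.543,-.184,.29)"
```

```text
t 18.35 tcp [0.6054 0.082  0.2574] yaw 24.4 F [ 0.7 -0.1  1.5] gap 0.0428
[ 0.543 -0.184  0.29 ] [ -3.32 -16.64  21.66]
```

Emit:
servo_tool(
  increments=[
    {"offset": [-1, -2, 2.7], "yaw": -8},
    {"offset": [-2, -4, 5.4], "yaw": -16},
    {"offset": [-3.5, -6, 8.1], "yaw": -24},
    {"offset": [-4.5, -8, 10.8], "yaw": -32},
    {"offset": [-4.5, -10, 13.5], "yaw": -40},
    {"offset": [-4.5, -12, 16], "yaw": -48},
    {"offset": [-4.5, -14, 18.5], "yaw": -56},
    {"offset": [-4.5, -16, 21], "yaw": -64},
  ],
)

```text
clock: 19.15
tcp_pos: [0.5435, -0.1768, 0.2947]
orientation: [0.707, 0.009, 0.707, -0.009]
wrist_force: [0.4, 0.2, 0.6]
finger_gap: 0.0427
```

```bash
python3 go.py "(.543,-.184,.30)"
```

```text
t 19.15 tcp [ 0.5435 -0.1768  0.2947] yaw 88.51 F [0.4 0.2 0.6] gap 0.0427
[ 0.543 -0.184  0.3  ] [-0.53 -0.72 -0.03]
```

Emit:
servo_tool(
  increments=[
    {"offset": [0, -0.4, 0], "yaw": -1},
    {"offset": [0, -0.7, 0], "yaw": -1.5},
    {"offset": [0, -0.7, 0], "yaw": -1.5},
    {"offset": [0, -0.7, 0], "yaw": -1.5},
    {"offset": [0, -0.7, 0], "yaw": -1.5},
    {"offset": [0, -0.7, 0], "yaw": -1.5},
    {"offset": [0, -0.7, 0], "yaw": -1.5},
    {"offset": [0, -0.7, 0], "yaw": -1.5},
  ],
)

```text
clock: 19.95
tcp_pos: [0.5436, -0.1827, 0.2953]
orientation: [0.707, 0.002, 0.707, -0.002]
wrist_force: [0.3, -0.2, 0.3]
finger_gap: 0.043
```

```bash
python3 go.py "(.543,-.184,.216)";python3 - <<'E'
from h import *
im,d=env.read_camera("wrist"); save("w7.png",im)
im,d=env.read_camera("scene"); save("s7.png",cv2.resize(im[200:360,170:370],None,fx=3.7,fy=3.7,interpolation=cv2.INTER_CUBIC))
E
```

```text
t 19.95 tcp [ 0.5436 -0.1827  0.2953] yaw 89.73 F [ 0.3 -0.2  0.3] gap 0.043
[ 0.543 -0.184  0.216] [ 7.93 -0.13 -0.06]
```

View pics/w7.png

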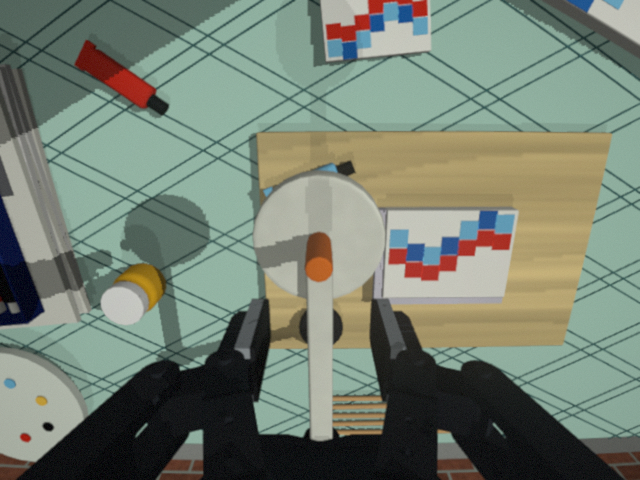

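View pics/s7.png

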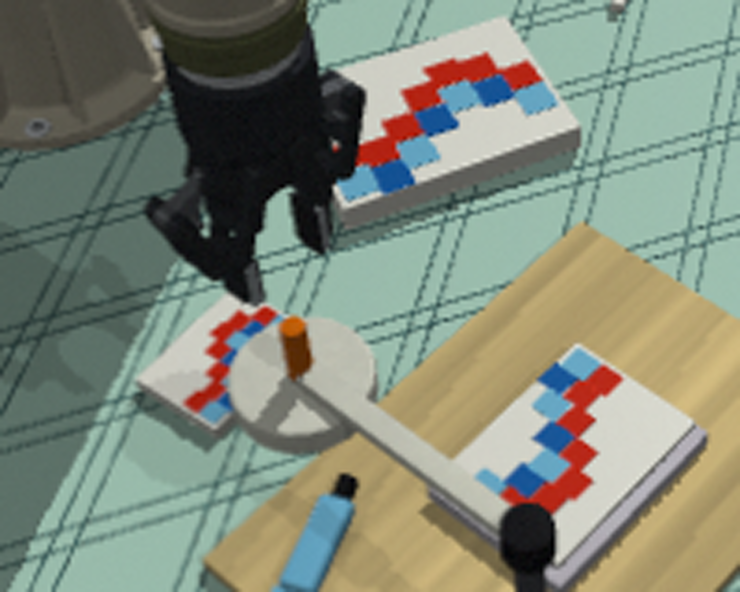

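The wrist view shows the knob at (319,265), centred between the fingers at (255,…) and (385,…). The canvas is seated in the corner at (450,255). I'll descend so the fingers straddle the knob.

Emit:
servo_tool(
  increments=[
    {"offset": [1.5, -0.1, 0], "yaw": 0},
    {"offset": [3, -0.1, 0], "yaw": 0},
    {"offset": [4.5, -0.1, 0], "yaw": 0},
    {"offset": [6, -0.1, 0], "yaw": 0},
    {"offset": [7, -0.1, 0], "yaw": 0},
    {"offset": [7.6, -0.1, 0], "yaw": 0},
    {"offset": [7.8, -0.1, 0], "yaw": 0},
    {"offset": [7.8, -0.1, 0], "yaw": 0},
  ],
)

```text
clock: 20.85
tcp_pos: [0.5436, -0.184, 0.2175]
orientation: [0.707, 0.002, 0.707, -0.002]
wrist_force: [0.6, -0.3, 0.5]
finger_gap: 0.0427
```

```bash
python3 go.py ;python3 - <<'E'
from h import *
im,d=env.read_camera("scene"); save("s8.png",cv2.resize(im[200:360,170:370],None,fx=3.7,fy=3.7,interpolation=cv2.INTER_CUBIC))
E
```

```text
t 20.85 tcp [ 0.5436 -0.184   0.2175] yaw 89.71 F [ 0.6 -0.3  0.5] gap 0.0427
```

View pics/s8.png

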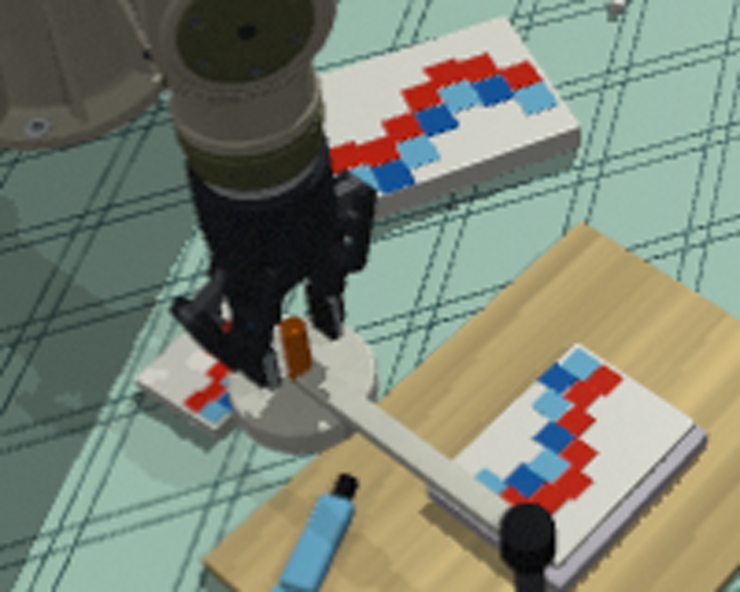

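Emit:
servo_tool(
  increments=[
    {"offset": [0, 0, 0], "yaw": 0},
    {"offset": [0, 0, 0], "yaw": 0},
    {"offset": [0, 1.26, 0.04], "yaw": 4},
    {"offset": [0, 2.51, 0.18], "yaw": 8},
    {"offset": [0, 3.74, 0.39], "yaw": 12},
    {"offset": [0, 4.96, 0.7], "yaw": 16},
    {"offset": [0, 6.16, 1.09], "yaw": 20},
    {"offset": [0, 7.32, 1.56], "yaw": 24},
  ],
  claw=0.26,
)

```text
clock: 21.7
tcp_pos: [0.5592, -0.1108, 0.2177]
orientation: [0.691, 0.15, 0.691, -0.15]
wrist_force: [-0.7, -1.5, 0.6]
finger_gap: 0.0226
```

```bash
python3 go.py ;python3 - <<'E'
from h import *
im,d=env.read_camera("scene"); save("s9.png",cv2.resize(im[200:360,190:390],None,fx=3.7,fy=3.7,interpolation=cv2.INTER_CUBIC))
E
```

```text
t 21.7 tcp [ 0.5592 -0.1108  0.2177] yaw 65.53 F [-0.7 -1.5  0.6] gap 0.0226
```

View pics/s9.png

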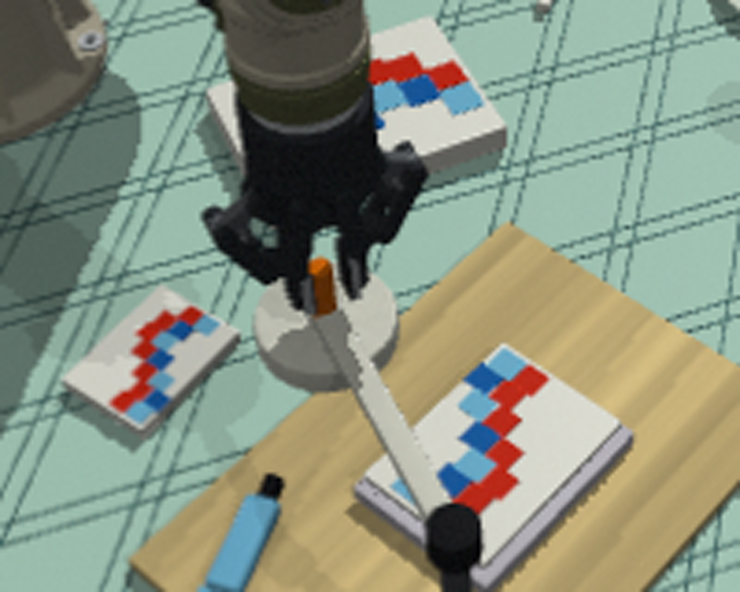

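Emit:
servo_tool(
  increments=[
    {"offset": [0, 1.26, 0.04], "yaw": 4},
    {"offset": [0, 2.51, 0.18], "yaw": 8},
    {"offset": [0, 3.74, 0.39], "yaw": 12},
    {"offset": [0, 4.96, 0.7], "yaw": 16},
    {"offset": [0, 6.16, 1.09], "yaw": 20},
    {"offset": [0, 7.32, 1.56], "yaw": 24},
    {"offset": [0, 8.45, 2.11], "yaw": 28},
    {"offset": [0, 9.26, 2.57], "yaw": 31},
  ],
)

```text
clock: 22.55
tcp_pos: [0.6209, -0.0368, 0.2174]
orientation: [0.626, 0.328, 0.626, -0.328]
wrist_force: [-1.4, -1.0, 1.1]
finger_gap: 0.022
```

```bash
cat > lamp.py <<'E'
from h import *
import sys
t=sys.argv[1]
H=np.array([.723,-.182])
for c in("scene","top"):
    m=env.camera_model(c); im,d=env.read_camera(c)
    hsv=cv2.cvtColor(im,cv2.COLOR_RGB2HSV); mk=cv2.inRange(hsv,(4,170,60),(16,255,255))
    u=proj(m,(.62,-.04,.225))[0]; w=np.zeros_like(mk); cv2.circle(w,tuple(int(v) for v in u),30,255,-1); mk&=w
    n,l,st,ce=cv2.connectedComponentsWithStats(mk)
    if n>1:
        i=1+np.argmax(st[1:,4]); p=onz(m,[ce[i]],.228)[0]; v=p[:2]-H
        print(c,st[i],p,"joint",np.degrees(np.arctan2(v[1],v[0]))-123.69,"r",np.linalg.norm(v))
    u=u.astype(int)
    save(c+t+".png",cv2.resize(im[u[1]-70:u[1]+70,u[0]-90:u[0]+90],None,fx=4.2,fy=4.2,interpolation=cv2.INTER_CUBIC))
E
python3 go.py; python3 lamp.py 10
```

```text
t 22.55 tcp [ 0.6209 -0.0368  0.2174] yaw 34.66 F [-1.4 -1.   1.1] gap 0.022
scene [316 263   7  15  95] [ 0.61561448 -0.0378434   0.228     ] joint 2.993261145206759 r 0.179757538947848
```

View pics/scene10.png

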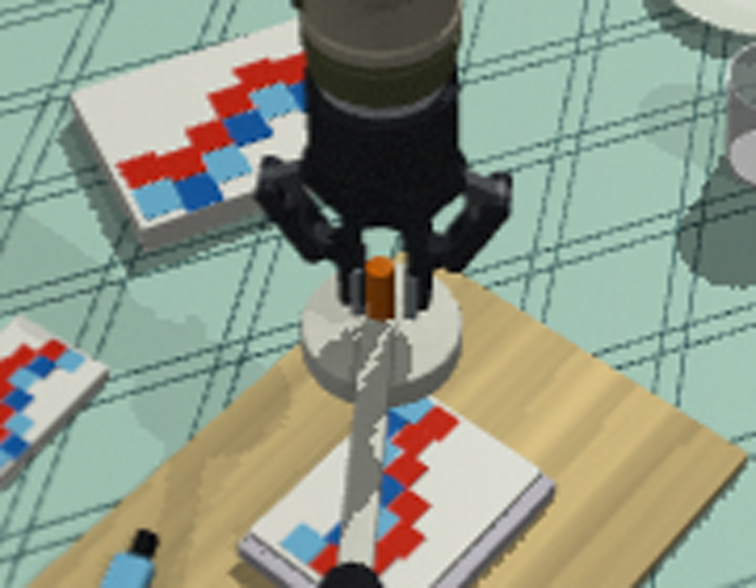

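Emit:
servo_tool(
  increments=[
    {"offset": [0, 0.2, 0], "yaw": 0.5},
    {"offset": [0, 0.4, 0], "yaw": 1},
    {"offset": [0, 0.6, 0], "yaw": 1.5},
    {"offset": [0, 0.7, 0.02], "yaw": 2},
    {"offset": [0, 0.8, 0.02], "yaw": 2},
    {"offset": [0, 0.85, 0.02], "yaw": 2},
    {"offset": [0, 0.85, 0.02], "yaw": 2},
    {"offset": [0, 0.85, 0.02], "yaw": 2},
  ],
)

```text
clock: 23.45
tcp_pos: [0.6281, -0.0323, 0.2174]
orientation: [0.621, 0.339, 0.621, -0.339]
wrist_force: [-0.3, -1.5, 0.1]
finger_gap: 0.0222
```

```bash
python3 go.py; python3 lamp.py 11
```

```text
t 23.45 tcp [ 0.6281 -0.0323  0.2174] yaw 32.72 F [-0.3 -1.5  0.1] gap 0.0222
scene [320 263   6  16  85] [ 0.62159194 -0.03254642  0.228     ] joint 0.4678906407473846 r 0.1806099889717266
```

Emit:
servo_tool(
  increments=[
    {"offset": [0, -0.15, 0], "yaw": 0},
    {"offset": [0, -0.3, 0], "yaw": 0},
    {"offset": [0, -0.3, 0], "yaw": 0},
    {"offset": [0, -0.3, 0], "yaw": 0},
    {"offset": [0, -0.3, 0], "yaw": 0},
    {"offset": [-0.5, -0.3, 0], "yaw": 0},
    {"offset": [-1.5, -0.3, 0], "yaw": 0},
    {"offset": [-3, -0.3, 0], "yaw": 0},
  ],
  claw=0.5,
)

```text
clock: 24.35
tcp_pos: [0.6252, -0.0339, 0.2476]
orientation: [0.62, 0.339, 0.621, -0.339]
wrist_force: [0.2, 0.1, -0.0]
finger_gap: 0.0426
```

Emit:
servo_tool(
  increments=[
    {"offset": [-2, 0, 0], "yaw": 0},
    {"offset": [-4, 0, 0], "yaw": 0},
    {"offset": [-6, 0, 0], "yaw": 0},
    {"offset": [-8, 0, -1], "yaw": 0},
    {"offset": [-8, 0, -5], "yaw": 0},
    {"offset": [-8, 0, -10], "yaw": 0},
    {"offset": [-8, 0, -15], "yaw": 0},
    {"offset": [-8, 0, -20], "yaw": 0},
  ],
)

```text
clock: 25.15
tcp_pos: [0.5165, 0.1355, 0.3284]
orientation: [0.621, 0.34, 0.62, -0.339]
wrist_force: [0.3, 1.5, -0.0]
finger_gap: 0.0428
```

Emit:
servo_tool(
  increments=[
    {"offset": [0, 0, -3], "yaw": 0},
    {"offset": [0, 0, -6], "yaw": 0},
    {"offset": [0, 0, -9], "yaw": 0},
    {"offset": [0, 0, -12], "yaw": 0},
    {"offset": [0, 0, -15], "yaw": 0},
    {"offset": [0, 0, -18], "yaw": 0},
    {"offset": [0, 0, -18], "yaw": 0},
    {"offset": [0, 0, -18], "yaw": 0},
  ],
)

```text
clock: 25.95
tcp_pos: [0.4201, 0.2862, 0.3282]
orientation: [0.621, 0.339, 0.62, -0.338]
wrist_force: [0.9, -0.4, 1.0]
finger_gap: 0.0426
```

```bash
python3 go.py; python3 lamp.py 12
python3 - <<'E'
from h import *
m=env.camera_model("top");im,d=env.read_camera("top"); save("t12.png",im)
g=cv2.cvtColor(im,cv2.COLOR_RGB2GRAY)
u=proj(m,(.623,-.032,.202))[0]; print("expected head px",u)
E
```

```text
t 25.95 tcp [0.4201 0.2862 0.3282] yaw 32.81 F [ 0.9 -0.4  1. ] gap 0.0426
scene [320 263   7  16  77] [ 0.62217315 -0.03200951  0.228     ] joint 0.21984692868423394 r 0.18072963355008895
top [359 170   7   9  43] [ 0.62454286 -0.03117766  0.228     ] joint -0.5534135643310663 r 0.18011436493628855
expected head px [361.46760526 177.37111097]
```

View pics/scene12.png

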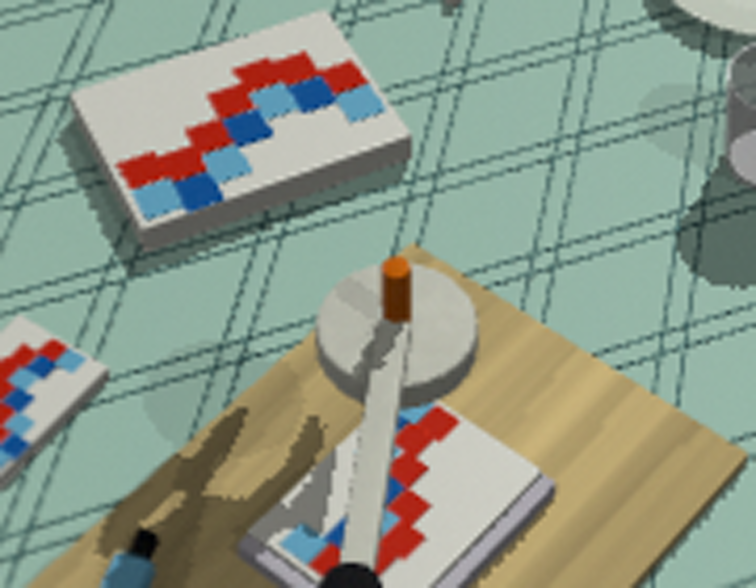

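View pics/top12.png

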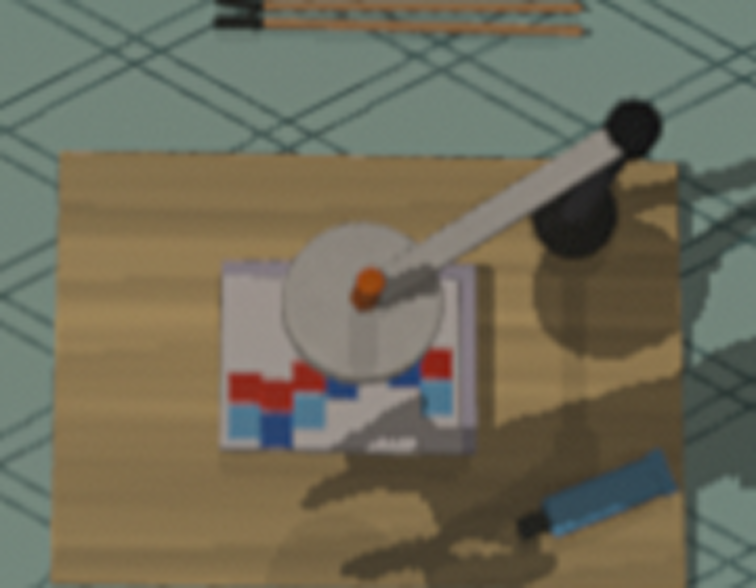

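View pics/t12.png

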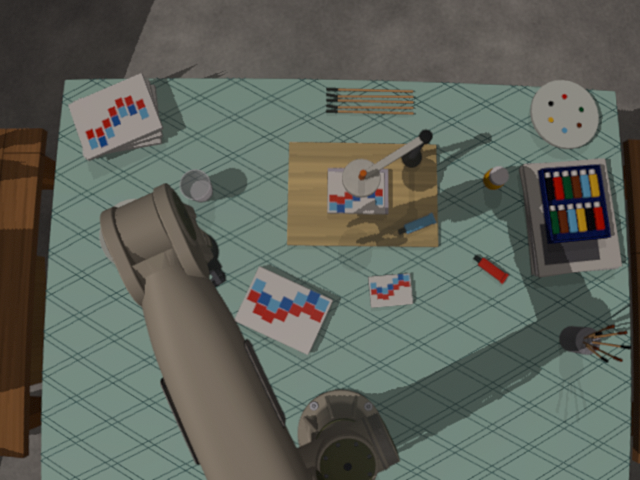

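```bash
python3 -c "
from h import *
print(env.hand_in())"
```

```text
the job is handed in; nothing more can be done
None
```

The canvas is seated in the corner stops and the lamp head is over its middle. I handed the job in at about 26 s of the 64 s allowed.

**Canvas:** I slid it with half-open fingers, first to the right against the side stop, then away from the robot against the rear stop. A second push to the right met the stop at the same place (TCP y = 0.0532 m, about 7 N). I pushed with about 10 N at most. The top and scene views afterwards showed no visible gap at either strip, though one pixel is 2–3 mm, so the contact pushes are the stronger evidence.

**Lamp:** I did this only after the canvas was seated, swinging the arm by its knob with the fingers loosely around it. The last measurement of the lamp joint was +0.2° from the scene camera and −0.55° from the top camera. They disagree by under 1°, so the head is within about 2 mm of the middle.

**Everything else:** The arm was clear and touching nothing at hand-in. In the last top view the blue and red tubes, cup and jar were where they started. The arm hid the plate and marker in that view, so I did not check them at the end. I kept well above both and saw no contact forces near them.

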